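# Put the sanding block away and latch the tool bay's gate

### The arm

A 6-joint arm with a two-finger parallel gripper is mounted at the origin on a cart in front of the work surface, level with it; the furniture and walls round the work are solid. World frame = base frame: x ahead of the robot, y to its left, z up, the work surface at z = 0. Lengths are in m, angles in rad, forces in N, time in s.
With the tool pointing down it reaches from about 0.325 to 0.9 m from the base axis. Payload 6.1 kg.
Tool frame: the origin (TCP) lies midway between the tips of the shut fingers; the grasp point (between the pads) lies 19 mm behind it (arm.grip_point_offset is the x of the grasp point in the tool frame, in m); x points along the fingers, y is the direction in which the jaws open and shut, and the axes are right-handed (so a half turn about x gives the same grasp; the last joint's range is limited). The gripper opens to 87 mm and grips with 3 to 60 N. Pads are 19 mm wide; open, the fingers measure 117 mm over their backs; the gripper's body (75 mm by 190 mm) begins 51 mm behind the grasp point.
Start: joints at [1.217, 0.22, 1.526, -0, 1.395, -0.126], TCP at [0.141, 0.609, 0.223] pointing down, gripper open.
Joint ranges: [-2.98, 2.98], [-0.91, 2.08], [0.09, 2.57], [-1.24, 4.39], [0.2, 2.65], [-2.68, 2.68]. Speed limits (rad/s): [2.57, 2.57, 3.01, 3.14, 3.14, 3.14].

### API

Orientations are given as [roll, pitch, yaw] about the fixed x, y, z axes, in that order (R = Rz(yaw) Ry(pitch) Rx(roll)).
In Python, from plant import arm gives the robot as it stands. The module is installed in compiled form; this text tells all that it offers.
- The arm moves only by the tool arm_command, never from a script. Its argument "series" is one flat list of numbers, 6 for each row, row after row: the shift along the tool's x, y, z as a fraction of full scale, then the turn, a rotation vector about the tool's x, y, z as a fraction of full scale. In form: [dx, dy, dz, rx, ry, rz, dx, dy, dz, rx, ry, rz, ...]. A call has 1 to 5 rows; each row is the pose to reach, as a shift and turn from the pose commanded when the call began, along the tool's axes at that moment; what a row does not reach only later rows make up. Full scale, the value 1, is 15 cm for a shift and 90 degrees for a turn. A row lasts 1/8 s, in which the tool goes at most 62.5 mm and 10.7 degrees, less where a joint would pass 70% of its speed; a pose out of reach is approached as far as the arm can. A call with a number of a shift or a turn outside -1 to 1 is refused whole. A call with a gripper value outside its range is refused whole. "claw" is the closure, from 0 (fully open) to 1 (shut), set as the call begins (left out, the last holds). The fingers move at their own pace and stop on an object; the grip force is fixed at half the most. Time passes only in rows, so rows that repeat a pose let the fingers close. It gives the time, the measured TCP pose, the force and the opening at its end, in the units of the state.
- arm.get_state(): the state, without advancing time (a new reading comes with each control period).
- arm.get_image(name): name is "scene" or "side" or "wrist"; returns the picture (480x640x3 uint8, red, green, blue); there is no depth.
- arm.get_calibration(name): a dict with "mtx" (3x3 intrinsics, pixels), "world_to_cam" (4x4, takes a point from world to camera coordinates). Camera axes: x right, y up, looking along -z (the intrinsics and any distortion apply to the point x, -y, -z); pixel columns grow to the right and rows downward; lengths in m; the calibration is good to about 2 mm. A picture is of the moment at which its call begins: read the wrist's pose just before it. get_calibration takes no time and is no camera call; for the wrist camera it gives the pose at the moment of the call.
- arm.job_done(): hands the job in, once; it reports no verdict.
The state is a dict: "time_s": time; "joint_positions": joint angles; "qvel": joint speeds; "joint_efforts": joint torques, N m; "position": TCP position; "tcp_rot": TCP orientation; "contact_force": force on the tool from outside, world axes, zero at the start; "moment": the same for the moment, N m; "opening": opening from 0.0 (shut) to 1.0 (fully open).
Only numpy, scipy, OpenCV 4.12 (cv2) and the standard library are available. Lean on these libraries where they do the work, as an engineer would, in place of code of your own. Each camera call takes 0.05 s, during which the arm holds its last target.

### The job

Put the loose sanding block away, lying flat on the floor of the open-topped plywood tool bay, and let go of it. Then push the bay's gate shut gently, without slamming it and never harder than about 16 newtons, until its sprung tongue snaps in behind the keeper and the gate stays shut by itself. Leave the masking tape and the pen blank where they are.

Things in the scene. Friction and masses are not known exactly. Their poses are not given: they have to be found in the camera images.
- block_center (a point): Centre (half-way up) of the loose brown sanding block, a 52 x 68 x 24 mm rounded box, about 0.12 kg, lying flat on the worktop to the right of the bay. Its own x is the 52 mm side, y the 68 mm side, z up.
- bay: Open-topped plywood tool bay, fixed. Origin on the worktop under the centre of its inside; x to its back, y to its left, z up. Inside x -75 to 75, y -95 to 95 mm; floor top at z = 8 mm; walls 12 mm thick, 60 mm high. A second, grey sanding block, fixed, 23 mm high, fills x 3 to 71, y 40 to 92 mm (back left); the keeper's black block, 56 mm high, x -82 to -20, y below -60 mm (front right).
- bay_free (a point): Point on the bay's floor in the middle of its free part (x = 15, y = -25 mm in the bay's frame), 8 mm above the worktop; axes as the bay's. A good place for the sanding block's centre; nothing but floor within 45 mm of it.
- gate (a joint): Angle of the bay's wooden front gate on its upright hinge at the left: about 0 when shut, growing as the free right edge swings out to the robot; 0.5 to 0.8 at the start. It turns easily and stays where it is left. The keeper is set differently each time, so the latched angle lies anywhere from -0.065 to 0.065 and must be found by feel; let go unlatched, the ejector pushes it out to 0.11 or more.
- gate_hinge (a point): On the gate's vertical hinge axis, in the middle of the panel's thickness, 35 mm above the worktop. Panel: 14 mm thick, 185 mm from this axis to the free edge, 11 to 59 mm above the worktop. Axes turn with the gate: x through the panel towards the bay, y along the panel to the hinge, z up.
- gate_push (a point): Good place to push: on the gate's outer face, 150 mm from the hinge axis, 35 mm above the worktop; axes as gate_hinge, push along x. Felt here: under 1 N while it swings freely; a sprung ejector pin, 2 to 4 N, over the last 26 mm; the tongue's ride, 5 to 9 N in all, over 10 mm; a drop as the tongue snaps in; 1 to 2 mm on, a rubber buffer, some 5 N more per mm.
- gate_edge (a point): Middle of the gate's free edge, 185 mm from the hinge axis, 38 mm above the worktop; axes as gate_hinge. A steel tongue, sprung along the panel, stands 10 mm out here; its leading face is sloped, its back flat. It must ride over the lip of the steel keeper on the bay's right front corner. Its 6 mm thumb pin stands up to 67 mm above the worktop, 22 mm from this edge.
- masking_tape: Loose roll of masking tape, 96 mm across, 24 mm high, lying on the worktop right of the bay; origin under its centre. A bystander.
- pen_blank: Loose wooden pen blank, 22 x 150 x 22 mm, lying on the worktop left of the bay, its length along its own y; origin under its centre. A bystander.
Things that resemble listed ones, but are neither listed nor needed, are in the scene too. Leave any orange or pink look-alike of the part that bears block_center alone.

How it is judged:
By the outcome, as a careful person would: the job done as asked, in the order asked, and still so for the second after the job is handed in, with the robot touching nothing.
It also fails if it takes over 72 s, if anything falls off the work surface, if the arm or the gripper's body presses on something with over 40 N, if the wrist force passes 120 N, or if a joint passes its speed limit or range.

## Working session

There is one attempt and no reset: what is moved stays moved. The work goes in short steps, Python scripts to look and compute and a tool call to move; the robot and the scene stay as the last step left them, time stands still between calls to the robot, and variables do not carry over. Pictures are saved under pics/ and viewed, and the job is handed in when it is done.

Besides the shell and the picture viewer there is one more tool, called after ">>>" as name(argument=value, ...) on one line, values as JSON. arm_command: Moves the arm, as the interface text tells. Shift numbers are shares of 15 cm and turn numbers shares of 90 degrees, none past 1 either way. Its arguments: {"type":"object","properties":{"series":{"type":"array"},"claw":{"type":"number"}},"required":["series"]}

```bash
mkdir -p pics; python3 - <<'E'
from plant import arm
import cv2,json,numpy as np
np.set_printoptions(precision=4,suppress=True)
s=arm.get_state();print(s, arm.grip_point_offset)
for n in ("scene","side","wrist"):
    c=arm.get_calibration(n);print(n,{k:np.array(v) if not isinstance(v,str) else v for k,v in c.items()})
    cv2.imwrite(f"pics/{n}0.png",arm.get_image(n)[:,:,::-1])
E
```

```text
{'time_s': 0.0, 'joint_positions': array([ 1.2169,  0.2212,  1.5276, -0.    ,  1.3947, -0.1261]), 'qvel': array([-0.001 , -0.0003,  0.0003, -0.0004,  0.    , -0.0003]), 'joint_efforts': array([ -0.0006, -49.4623, -38.737 ,   0.07  ,   0.0575,  -0.0001]), 'position': array([0.1409, 0.6083, 0.2214]), 'tcp_rot': array([-1.6768,  1.5688, -1.9045]), 'contact_force': array([ 0.0428, -0.2596, -0.0928]), 'moment': array([ 0.0463,  0.0253, -0.    ]), 'opening': 1.0027101297629217} -0.0187
scene {'mtx': array([[555.3966,   0.    , 329.2757],
       [  0.    , 555.3966, 240.6345],
       [  0.    ,   0.    ,   1.    ]]), 'world_to_cam': array([[ 0.8293, -0.5587,  0.0085, -0.4196],
       [ 0.2214,  0.3426,  0.913 , -0.1811],
       [-0.513 , -0.7553,  0.4078, -0.8303],
       [ 0.    ,  0.    ,  0.    ,  1.    ]])}
side {'mtx': array([[439.2691,   0.    , 315.9453],
       [  0.    , 439.2691, 237.9033],
       [  0.    ,   0.    ,   1.    ]]), 'world_to_cam': array([[ 0.8462, -0.5327, -0.0128, -0.416 ],
       [ 0.3327,  0.5094,  0.7936, -0.2072],
       [-0.4162, -0.6758,  0.6083, -0.7232],
       [ 0.    ,  0.    ,  0.    ,  1.    ]])}
wrist {'mtx': array([[356.5402,   0.    , 322.3578],
       [  0.    , 356.5402, 241.8524],
       [  0.    ,   0.    ,   1.    ]]), 'world_to_cam': array([[ 0.2244,  0.9745, -0.0009, -0.6254],
       [-0.9364,  0.2154, -0.2771,  0.0341],
       [-0.2698,  0.063 ,  0.9608, -0.3905],
       [ 0.    ,  0.    ,  0.    ,  1.    ]])}
```

View pics/scene0.png

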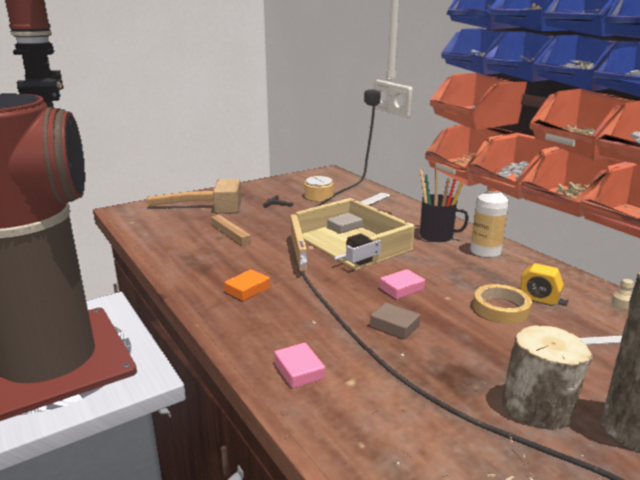

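View pics/side0.png

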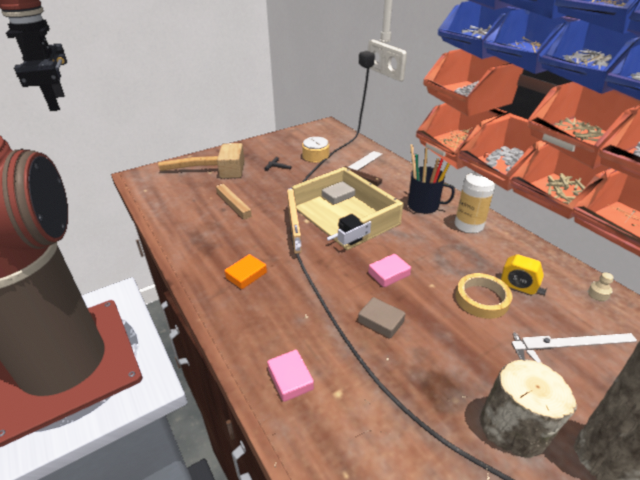

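View pics/wrist0.png

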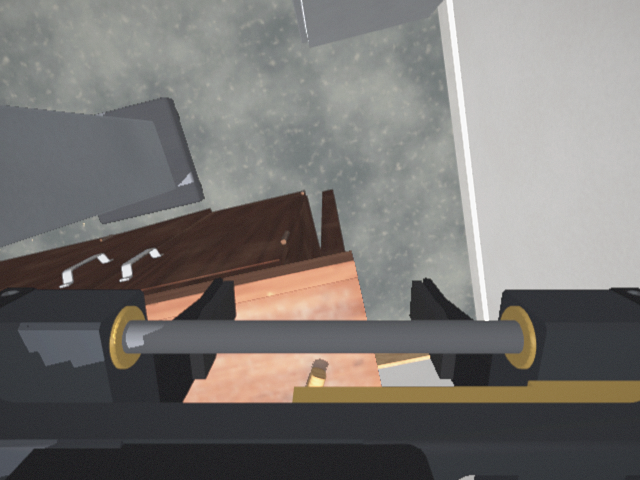

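Both overview pictures show the brown block at about (395,320) in scene and (381,317) in side. The bay is at the centre with its gate swung open to the left front. I'll enlarge crops to measure.

```bash
python3 - <<'E'
import cv2
a=cv2.imread("pics/scene0.png");b=cv2.imread("pics/side0.png")
def crop(im,x,y,w,h,k,n): cv2.imwrite(n,cv2.resize(im[y:y+h,x:x+w],None,fx=k,fy=k,interpolation=cv2.INTER_CUBIC))
crop(a,280,190,145,90,5.5,"pics/s_bay.png")
crop(b,275,160,140,95,5.5,"pics/d_bay.png")
both=cv2.hconcat([cv2.resize(a[290:350,360:430],None,fx=5,fy=5,interpolation=cv2.INTER_CUBIC),cv2.resize(b[290:350,345:415],None,fx=5,fy=5,interpolation=cv2.INTER_CUBIC)])
cv2.imwrite("pics/blk.png",both)
E
```

```text
(no output)
```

View pics/s_bay.png

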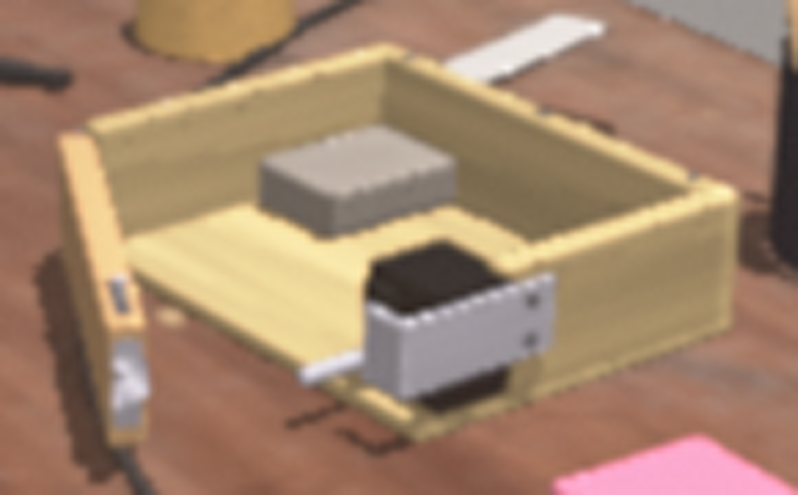

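View pics/d_bay.png

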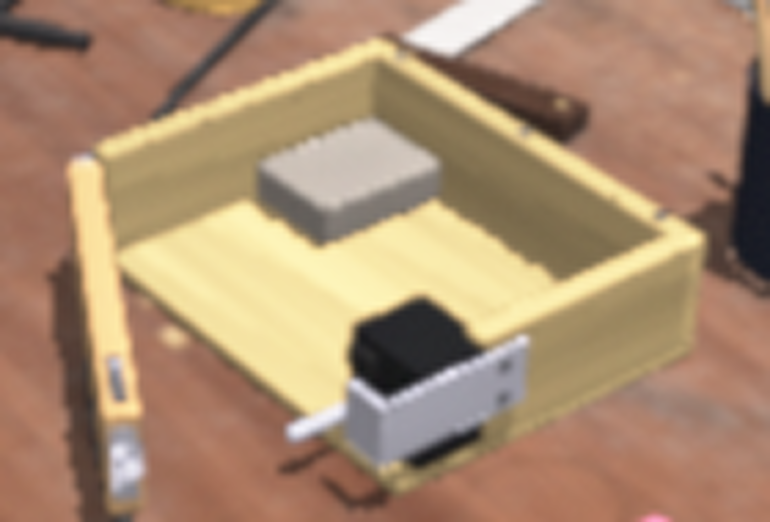

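View pics/blk.png

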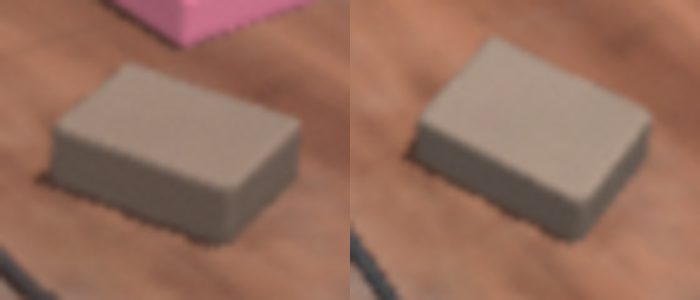

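```bash
cat > h.py <<'E'
import numpy as np
np.set_printoptions(precision=4,suppress=True)
CAL={'scene':(np.array([[555.3966,0,329.2757],[0,555.3966,240.6345],[0,0,1]]),None),'side':None}
from plant import arm
def cal(n):
    c=arm.get_calibration(n);return np.array(c['mtx']),np.array(c['world_to_cam'])
def proj(c,P):
    K,T=c;P=np.atleast_2d(P);q=P@T[:3,:3].T+T[:3,3];q=q*[1,-1,-1];u=q@K.T;return u[:,:2]/u[:,2:]
def onplane(c,px,z):
    K,T=c;px=np.atleast_2d(px);d=np.c_[px,np.ones(len(px))]@np.linalg.inv(K).T*[1,-1,-1]
    R=T[:3,:3];o=-R.T@T[:3,3];d=d@R;return o+d*((z-o[2])/d[:,2:])
E
python3 - <<'E'
from h import *
from scipy.optimize import least_squares
cs,cd=cal('scene'),cal('side')
f=lambda L,k,ox,oy:(np.array(L,float)+.5)/k-.5+[ox,oy]
bs=f([(130,62),(52,127),(233,188),(301,125)],5,360,290)
bd=f([(145,36),(72,117),(233,198),(302,120)],5,345,290)
for c,b in((cs,bs),(cd,bd)):
    P=onplane(c,b,.024);print(P[:,:2].tolist(),P.mean(0),[np.linalg.norm(P[i]-P[(i+1)%4]).round(4) for i in range(4)],[np.degrees(np.arctan2(*(P[(i+1)%4]-P[i])[1::-1])).round(1) for i in range(4)])
M=np.array([(87,107,60),(87,-107,60),(87,-107,0),(3,92,31),(71,92,31),(71,40,31),(3,40,31),(3,40,8)])/1000.
S=f([(390,42),(737,190),(730,327),(262,168),(375,125),(457,163),(335,197),(325,235)],5.5,280,190)
D=f([(385,38),(705,238),(690,350),(260,175),(372,120),(440,163),(325,205),(325,243)],5.5,275,160)
def W(p,M):
    c,s=np.cos(p[2]),np.sin(p[2]);return M@np.array([[c,s,0],[-s,c,0],[0,0,1]])+[p[0],p[1],0]
r=lambda p:np.r_[(proj(cs,W(p,M))-S).ravel(),(proj(cd,W(p,M))-D).ravel()]
o=least_squares(r,[.6,.2,0],loss='soft_l1');p=o.x;print(p,np.degrees(p[2]));print(r(p).reshape(-1,2))
np.save('bay.npy',p)
print('free',W(p,np.array([[.015,-.025,.008]])))
G=f([(124,323),(73,135)],5.5,280,190);H=f([(121,414),(85,161)],5.5,275,160)
for c,g in((cs,G),(cd,H)):
    P=onplane(c,g,.059);v=P[0]-P[1];print('gate free,hinge',P,np.linalg.norm(v))
    q=(P-[p[0],p[1],0])@np.array([[np.cos(p[2]),-np.sin(p[2]),0],[np.sin(p[2]),np.cos(p[2]),0],[0,0,1]]);print('bayframe',q)
print(proj(cs,W(p,np.array([[.015,-.025,.008]]))))
E
```

```text
[[0.5073454762389827, -0.17042144441788498], [0.4590883256234223, -0.189091888776173], [0.4847576504744495, -0.24948176232991126], [0.5286582990950195, -0.2330972863319054]] [ 0.495  -0.2105  0.024 ] [np.float64(0.0517), np.float64(0.0656), np.float64(0.0469), np.float64(0.0662)] [np.float64(-158.8), np.float64(-67.0), np.float64(20.5), np.float64(108.8)]
[[0.5074375853358466, -0.1732845809595937], [0.4612734884742917, -0.19082040995369615], [0.48488118182763223, -0.24983709439746532], [0.5279728000395352, -0.23560372430240623]] [ 0.4954 -0.2124  0.024 ] [np.float64(0.0494), np.float64(0.0636), np.float64(0.0454), np.float64(0.0656)] [np.float64(-159.2), np.float64(-68.2), np.float64(18.3), np.float64(108.2)]
[0.6289 0.1001 0.0586] 3.3588559099280193
[[ 0.0124  0.2065]
 [ 1.0507  0.8788]
 [ 0.3469  1.6537]
 [-1.019  -1.8966]
 [ 1.2398 -0.326 ]
 [ 0.5428 -0.677 ]
 [-0.337  -0.2235]
 [ 1.3138  2.2693]
 [-1.068  -0.6014]
 [ 0.058  -0.5069]
 [ 0.0152  0.8511]
 [-1.3447 -3.1315]
 [-0.2503 -1.3712]
 [ 0.3513 -0.752 ]
 [-0.5033  0.3599]
 [-0.6069  1.4376]]
free [[0.6454 0.076  0.008 ]]
gate free,hinge [[0.4624 0.0294 0.059 ]
 [0.539  0.1942 0.059 ]] 0.18168831452412212
bayframe [[-0.1704 -0.0608  0.059 ]
 [-0.0843  0.0992  0.059 ]]
gate free,hinge [[0.4619 0.0254 0.059 ]
 [0.5399 0.1903 0.059 ]] 0.18244653979179593
bayframe [[-0.1712 -0.0648  0.059 ]
 [-0.0836  0.0953  0.059 ]]
[[362.7188 242.8353]]
```

```bash
cat >> h.py <<'E'
from scipy.spatial.transform import Rotation as Rn
def Rt(jawdeg):
    a=np.radians(jawdeg);y=np.array([np.cos(a),np.sin(a),0]);x=np.array([0,0,-1.]);return np.c_[x,y,np.cross(x,y)]
def delta(pos,jawdeg=None):
    s=arm.get_state();R=Rn.from_euler('xyz',s['tcp_rot']).as_matrix();d=R.T@(np.array(pos)-s['position'])/.15
    j=np.degrees(np.arctan2(R[1,1],R[0,1]))
    r=np.zeros(3) if jawdeg is None else Rn.from_matrix(R.T@Rt(jawdeg)).as_rotvec()/(np.pi/2)
    print('t',round(s['time_s'],2),'pos',s['position'],'jaw',round(j,2),'F',s['contact_force'],'op',s['opening']);print('shift',d.round(3),'turn',r.round(3));return d,r
E
python3 - <<'E'
from h import *
s=arm.get_state();print(Rn.from_euler('xyz',s['tcp_rot']).as_matrix())
T=cal('wrist')[1];print('cam',-T[:3,:3].T@T[:3,3])
delta([.45,.25,.25],20);delta([.45,.25,.25],-160)
c=cal('scene')
print(onplane(c,[(403,285),(350,330),(330,305),(500,303),(230,229),(300,360)],.02))
E
```

```text
[[-0.0005  0.2258  0.9742]
 [-0.0014  0.9742 -0.2258]
 [-1.     -0.0015 -0.0002]]
cam [0.0669 0.6267 0.3843]
t 0.15 pos [0.141  0.6084 0.2217] jaw 76.95 F [-0.2242  1.207  -0.8102] op 0.9982867504987414
shift [-0.187 -1.863  2.546] turn [0.633 0.    0.001]
t 0.15 pos [0.141  0.6084 0.2217] jaw 76.95 F [-0.2242  1.207  -0.8102] op 0.9982867504987414
shift [-0.187 -1.863  2.546] turn [-1.367 -0.001  0.   ]
[[ 0.5775 -0.135   0.02  ]
 [ 0.4091 -0.2022  0.02  ]
 [ 0.4257 -0.121   0.02  ]
 [ 0.6756 -0.2762  0.02  ]
 [ 0.4237  0.2778  0.02  ]
 [ 0.3022 -0.2261  0.02  ]]
```

>>> arm_command(series=[-0.2, -0.7, 1, 0.3, 0, 0, -0.2, -0.7, 1, 0.3, 0, 0, -0.2, -0.7, 1, 0.3, 0, 0, -0.2, -0.7, 1, 0.3, 0, 0], claw=0.15)

```text
time_s: 0.65
position: [0.2664, 0.4704, 0.2534]
tcp_rot: [0.995, 1.569, 0.29]
contact_force: [0.8, 0.5, 0.7]
opening: 0.857
```

```bash
python3 - <<'E'
from h import *
print(arm.get_state()['joint_positions']);delta([.45,.0,.25],20);delta([.48,-.15,.2],20)
E
```

```text
[ 0.9103 -0.0023  1.71   -0.001   1.4326  0.0445]
t 0.65 pos [0.2664 0.4704 0.2534] jaw 49.61 F [0.7865 0.4626 0.6843] op 0.8571049801981984
shift [ 0.023 -1.596  2.964] turn [ 0.329  0.    -0.001]
t 0.65 pos [0.2664 0.4704 0.2534] jaw 49.61 F [0.7865 0.4626 0.6843] op 0.8571049801981984
shift [ 0.356 -2.228  3.764] turn [ 0.329  0.    -0.001]
```

>>> arm_command(series=[0, -0.55, 1, 0.329, 0, 0, 0, -0.55, 1, 0.329, 0, 0, 0, -0.55, 1, 0.329, 0, 0, 0, -0.55, 1, 0.329, 0, 0])

```text
time_s: 1.15
position: [0.3258, 0.3115, 0.2523]
tcp_rot: [-0.581, 1.571, -1.8]
contact_force: [-0.0, 1.0, 0.6]
opening: 0.851
```

```bash
python3 - <<'E'
from h import *
delta([.47,-.12,.2],20)
E
```

```text
t 1.15 pos [0.3258 0.3115 0.2523] jaw 20.14 F [-0.0201  0.9508  0.5665] op 0.850626737448931
shift [ 0.349 -0.087  3.032] turn [0.002 0.    0.   ]
```

>>> arm_command(series=[0, 0, 1, 0, 0, 0, 0, 0, 1, 0, 0, 0, 0, 0, 1, 0, 0, 0])

```text
time_s: 1.52
position: [0.3778, 0.1715, 0.2524]
tcp_rot: [2.983, 1.571, 1.768]
contact_force: [0.1, 0.4, -0.1]
opening: 0.852
```

>>> arm_command(series=[0.1, 0, 1, 0, 0, 0, 0.1, 0, 1, 0, 0, 0, 0.1, 0, 1, 0, 0, 0])

```text
time_s: 1.9
position: [0.4303, 0.0305, 0.237]
tcp_rot: [-2.525, 1.57, 2.543]
contact_force: [0.1, 0.3, 0.4]
opening: 0.853
```

>>> arm_command(series=[0.3, 0, 0.8, 0, 0, 0, 0.3, 0, 0.8, 0, 0, 0, 0.3, 0, 0.8, 0, 0, 0, 0.3, 0, 0.8, 0, 0, 0])

```text
time_s: 2.4
position: [0.4714, -0.0797, 0.192]
tcp_rot: [-2.773, 1.569, 2.295]
contact_force: [0.2, 0.8, -0.5]
opening: 0.849
```

```bash
python3 - <<'E'
from h import *
import cv2
cv2.imwrite("pics/w1.png",arm.get_image("wrist")[:,:,::-1])
c=cal('wrist')
delta([.495,-.211,.1],20)
u=np.array([.495,-.211,.012]);print(proj(c,u))
E
```

```text
t 2.45 pos [ 0.4715 -0.0793  0.1926] jaw 20.45 F [-0.9991  0.7746  0.3401] op 0.8515115032464949
shift [ 0.616 -0.16   0.878] turn [ 0.005 -0.001 -0.   ]
[[299.5498 339.074 ]]
```

View pics/w1.png

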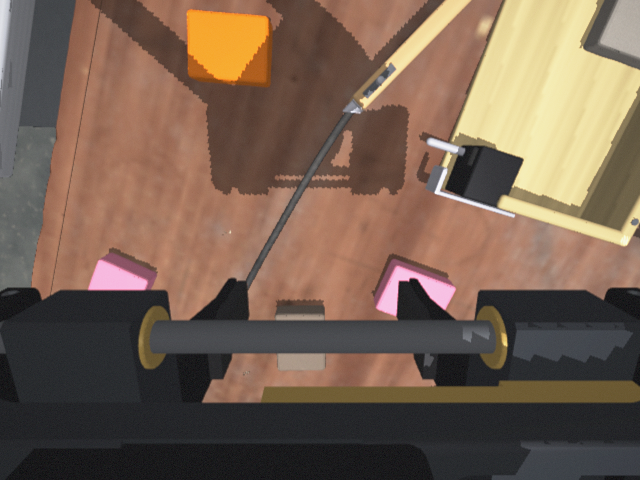

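```bash
python3 - <<'E'
import cv2
a=cv2.imread("pics/w1.png")
cv2.imwrite("pics/w1c.png",cv2.resize(a[290:380,250:350],None,fx=6,fy=6,interpolation=cv2.INTER_CUBIC))
E
```

```text
(no output)
```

View pics/w1c.png

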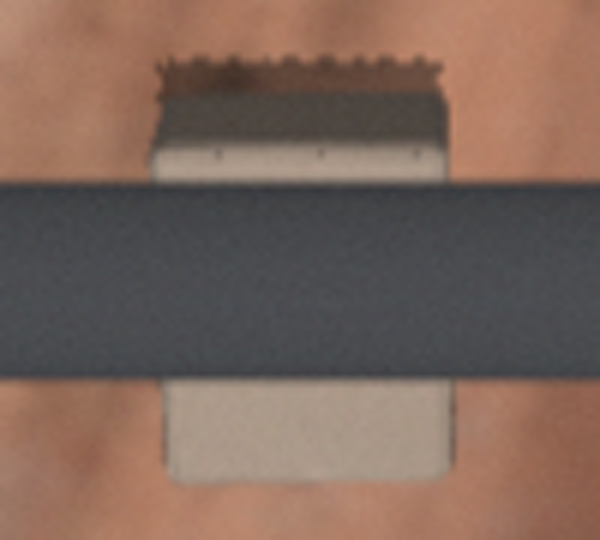

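```bash
python3 - <<'E'
from h import *
c=cal('wrist')
p=(np.array([(152,146),(447,146),(453,482),(165,482)])+.5)/6-.5+[250,290]
P=onplane(c,p,.024);print(P,P.mean(0))
for i in range(4):
    v=P[(i+1)%4]-P[i];print(np.linalg.norm(v),np.degrees(np.arctan2(v[1],v[0])))
delta([*P.mean(0)[:2],.06],20)
E
```

```text
[[ 0.4598 -0.1853  0.024 ]
 [ 0.5071 -0.1676  0.024 ]
 [ 0.5316 -0.2296  0.024 ]
 [ 0.4831 -0.2477  0.024 ]] [ 0.4954 -0.2075  0.024 ]
0.05043560922505546 20.515490242648177
0.06664219771833488 -68.46044714755955
0.051711695655080395 -159.49274401987745
0.06662417597921248 110.44236081219367
t 2.45 pos [ 0.4715 -0.0793  0.1926] jaw 20.45 F [-0.9991  0.7746  0.3401] op 0.8515115032464949
shift [ 0.883 -0.15   0.857] turn [ 0.005 -0.001 -0.   ]
```

>>> arm_command(series=[0.4, -0.155, 0.87, 0, 0, 0, 0.4, -0.155, 0.87, 0, 0, 0, 0.8, -0.155, 0.87, 0, 0, 0, 0.8, -0.155, 0.87, 0, 0, 0, 0.8, -0.155, 0.87, 0, 0, 0])

```text
time_s: 3.08
position: [0.4954, -0.2098, 0.0734]
tcp_rot: [2.451, 1.57, 1.237]
contact_force: [0.9, -0.3, 0.1]
opening: 0.847
```

```bash
python3 - <<'E'
from h import *
delta([.4953,-.2098,.004])
E
```

```text
t 3.08 pos [ 0.4954 -0.2098  0.0734] jaw 20.44 F [ 0.9202 -0.3427  0.1046] op 0.8465776207537563
shift [ 0.463 -0.001 -0.   ] turn [0. 0. 0.]
```

>>> arm_command(series=[0.25, 0, 0, 0, 0, 0, 0.4, 0, 0, 0, 0, 0, 0.46, 0, 0, 0, 0, 0, 0.46, 0, 0, 0, 0, 0])

```text
time_s: 3.58
position: [0.496, -0.211, 0.0052]
tcp_rot: [0.709, 1.569, -0.506]
contact_force: [-0.6, 0.6, 0.0]
opening: 0.851
```

>>> arm_command(series=[0, 0, 0, 0, 0, 0, 0, 0, 0, 0, 0, 0, 0, 0, 0, 0, 0, 0, 0, 0, 0, 0, 0, 0, 0, 0, 0, 0, 0, 0], claw=1)

```text
time_s: 4.2
position: [0.4953, -0.2115, 0.0042]
tcp_rot: [0.715, 1.57, -0.501]
contact_force: [-0.9, 0.8, 5.9]
opening: 0.6
```

>>> arm_command(series=[-0.4, 0, 0, 0, 0, 0, -0.8, 0, 0, 0, 0, 0, -1, 0, 0, 0, 0, 0, -1, 0, 0, 0, 0, 0])

```text
time_s: 4.7
position: [0.4965, -0.2123, 0.1563]
tcp_rot: [0.661, 1.565, -0.555]
contact_force: [-0.3, -0.6, -1.8]
opening: 0.6
```

```bash
python3 - <<'E'
from h import *
delta([.6454,.076,.15],3.36)
E
```

```text
t 4.7 pos [ 0.4965 -0.2123  0.1563] jaw 20.34 F [-0.289  -0.5884 -1.7622] op 0.5997785014121595
shift [ 0.041  1.599 -1.458] turn [ 0.189  0.003 -0.003]
```

>>> arm_command(series=[0, 0.4, -0.36, 0.09, 0, 0, 0, 0.8, -0.73, 0.189, 0, 0, 0, 0.8, -0.73, 0.189, 0, 0, 0, 0.8, -0.73, 0.189, 0, 0])

```text
time_s: 5.2
position: [0.5685, -0.0641, 0.1507]
tcp_rot: [-1.988, 1.567, 2.787]
contact_force: [-0.3, -0.7, -2.3]
opening: 0.597
```

```bash
python3 - <<'E'
from h import *
delta([.6454,.076,.15],3.36)
E
```

```text
t 5.2 pos [ 0.5685 -0.0641  0.1507] jaw 3.55 F [-0.3112 -0.7378 -2.281 ] op 0.5974377861067003
shift [ 0.004  0.569 -0.901] turn [ 0.002 -0.001  0.002]
```

>>> arm_command(series=[0, 0.3, -0.4, 0, 0, 0, 0, 0.57, -0.8, 0, 0, 0, 0, 0.57, -0.9, 0, 0, 0, 0, 0.57, -0.9, 0, 0, 0, 0, 0.57, -0.9, 0, 0, 0])

```text
time_s: 5.82
position: [0.6457, 0.0714, 0.1518]
tcp_rot: [-1.346, 1.568, -2.859]
contact_force: [0.8, -0.7, -1.0]
opening: 0.6
```

```bash
python3 - <<'E'
from h import *
import cv2
delta([.6454,.076,.15],3.36)
c=cal('wrist')
for n in('wrist','side','scene'): 
  im=arm.get_image(n)[:,:,::-1]
  if n=='wrist':cv2.imwrite(f"pics/{n}2.png",im)
  else: cv2.imwrite(f"pics/{n}2.png",cv2.resize(im[120:280,260:460],None,fx=4,fy=3.7,interpolation=cv2.INTER_CUBIC))
p=np.load('bay.npy');co,si=np.cos(p[2]),np.sin(p[2])
M=np.array([(87,107,60),(75,95,60),(3,92,31),(71,92,31),(71,40,31),(3,40,31),(15,-25,8),(75,-95,60)])/1000
W=M@np.array([[co,si,0],[-si,co,0],[0,0,1]])+[p[0],p[1],0]
print(proj(c,W))
E
```

```text
t 5.83 pos [0.6457 0.0714 0.1518] jaw 3.3 F [ 0.7708 -0.6577 -0.9922] op 0.5999015074664896
shift [ 0.012 -0.    -0.031] turn [-0.001  0.     0.002]
[[435.3285  42.0498]
 [415.1664  62.7196]
 [306.2022  75.4375]
 [399.5208  75.4369]
 [395.4398 149.1531]
 [307.024  149.1111]
 [322.6233 224.5436]
 [397.8529 325.3815]]
```

View pics/wrist2.png

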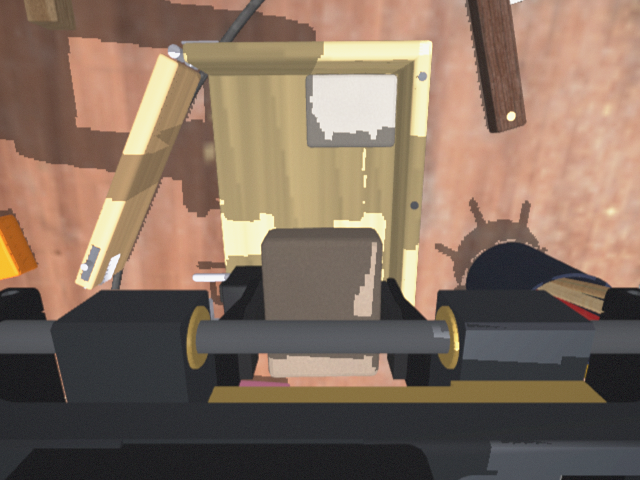

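View pics/side2.png

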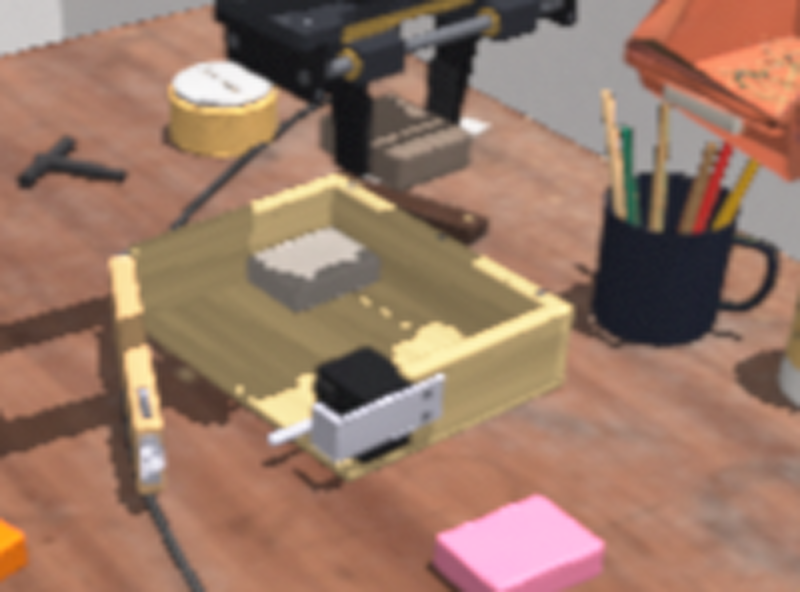

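```bash
python3 - <<'E'
from h import *
import cv2
c=cal('scene')
print('mug base scene',onplane(c,[(438,238),(421,230),(455,235)],0))
print('mug top',onplane(c,[(438,203),(421,200),(456,203)],.085))
# mug triangulation via side cam: from side2 crop, mug base center (665,335)->
d=cal('side')
print(onplane(d,[(260+665/4,120+330/3.7)],0),onplane(d,[(260+597/4,120+300/3.7)],0))
print(onplane(cal('wrist'),[(500,270)],.08),onplane(cal('wrist'),[(470,280)],.08))
E
```

```text
mug base scene [[0.8164 0.0183 0.    ]
 [0.8158 0.0742 0.    ]
 [0.8616 0.0095 0.    ]]
mug top [[0.8093 0.0216 0.085 ]
 [0.7909 0.0565 0.085 ]
 [0.843  0.     0.085 ]]
[[0.8162 0.011  0.    ]] [[0.8063 0.0612 0.    ]]
[[0.7718 0.0669 0.08  ]] [[0.752  0.0582 0.08  ]]
```

View pics/scene2.png

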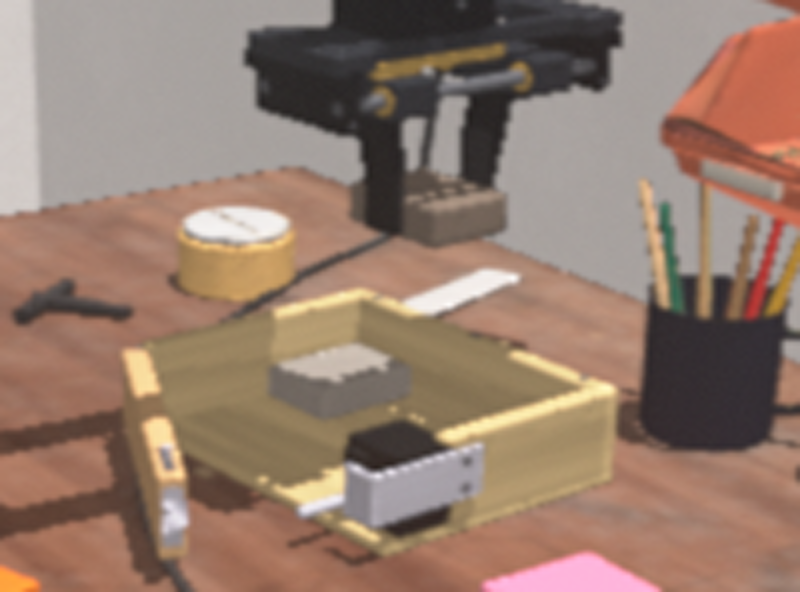

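```bash
python3 - <<'E'
from h import *
delta([.6352,.0785,.03],3.36)
E
```

```text
t 5.97 pos [0.6463 0.0711 0.1531] jaw 3.22 F [ 0.184  -0.6834 -0.1764] op 0.5971439532602124
shift [ 0.82  -0.07  -0.053] turn [-0.002  0.     0.001]
```

>>> arm_command(series=[0.1, -0.07, -0.053, 0, 0, 0, 0.4, -0.07, -0.053, 0, 0, 0, 0.7, -0.07, -0.053, 0, 0, 0, 0.82, -0.07, -0.053, 0, 0, 0, 0.82, -0.07, -0.053, 0, 0, 0])

```text
time_s: 6.6
position: [0.6349, 0.0795, 0.0295]
tcp_rot: [-1.59, 1.568, -3.104]
contact_force: [0.5, 0.1, -0.6]
opening: 0.597
```

```bash
python3 - <<'E'
from h import *
delta([.6352,.0785,.0125],3.36)
E
```

```text
t 6.6 pos [0.6349 0.0795 0.0295] jaw 3.28 F [ 0.5411  0.0786 -0.6002] op 0.5965976847806149
shift [0.113 0.002 0.007] turn [-0.001 -0.     0.002]
```

>>> arm_command(series=[0.05, 0, 0, 0, 0, 0, 0.09, 0, 0, 0, 0, 0, 0.11, 0, 0, 0, 0, 0, 0.11, 0, 0, 0, 0, 0])

```text
time_s: 7.1
position: [0.6358, 0.0803, 0.014]
tcp_rot: [-1.446, 1.571, -2.958]
contact_force: [0.3, -0.4, -1.0]
opening: 0.6
```

>>> arm_command(series=[0.01, 0, 0, 0, 0, 0, 0.015, 0, 0, 0, 0, 0, 0.015, 0, 0, 0, 0, 0])

```text
time_s: 7.48
position: [0.636, 0.0803, 0.0123]
tcp_rot: [1.544, 1.57, 0.031]
contact_force: [-1.9, 0.8, 3.2]
opening: 0.599
```

Contact force appeared as the block touched the floor. I'll open partly and lift.

>>> arm_command(series=[0, 0, 0, 0, 0, 0, 0, 0, 0, 0, 0, 0, 0, 0, 0, 0, 0, 0, 0, 0, 0, 0, 0, 0], claw=0.15)

```text
time_s: 7.98
position: [0.6359, 0.0802, 0.0117]
tcp_rot: [-1.774, 1.571, 2.996]
contact_force: [0.2, 0.2, -0.7]
opening: 0.839
```

>>> arm_command(series=[-0.2, 0, 0, 0, 0, 0, -0.6, 0, 0, 0, 0, 0, -1, 0, 0, 0, 0, 0, -1, 0, 0, 0, 0, 0])

```text
time_s: 8.48
position: [0.6403, 0.0803, 0.1694]
tcp_rot: [1.518, 1.558, 0.005]
contact_force: [0.1, -0.3, -0.2]
opening: 0.848
```

```bash
python3 - <<'E'
from h import *
import cv2
delta([.6352,.0785,.0125],3.36)
cv2.imwrite("pics/wrist3.png",arm.get_image('wrist')[:,:,::-1])
im=arm.get_image('side')[:,:,::-1]
cv2.imwrite("pics/side3.png",cv2.resize(im[160:260,270:420],None,fx=5,fy=5,interpolation=cv2.INTER_CUBIC))
E
```

```text
t 8.47 pos [0.6403 0.0803 0.1694] jaw 3.33 F [ 0.0677 -0.3152 -0.2013] op 0.8478392028633169
shift [ 1.045 -0.048  0.009] turn [-0.     0.    -0.008]
```

View pics/side3.png

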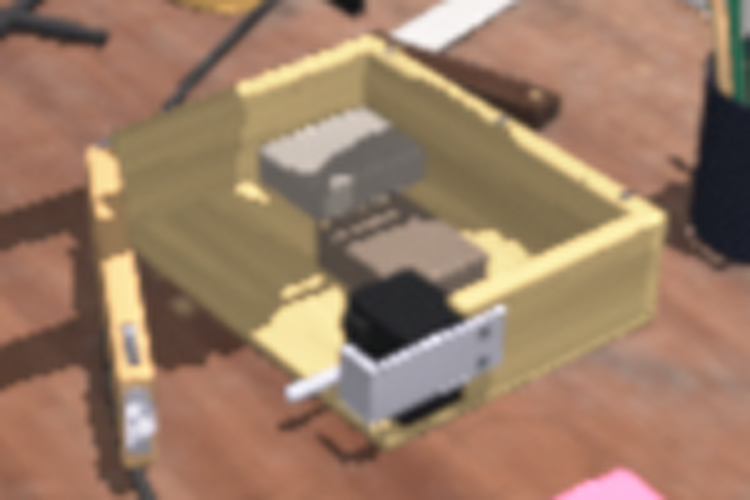

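View pics/wrist3.png

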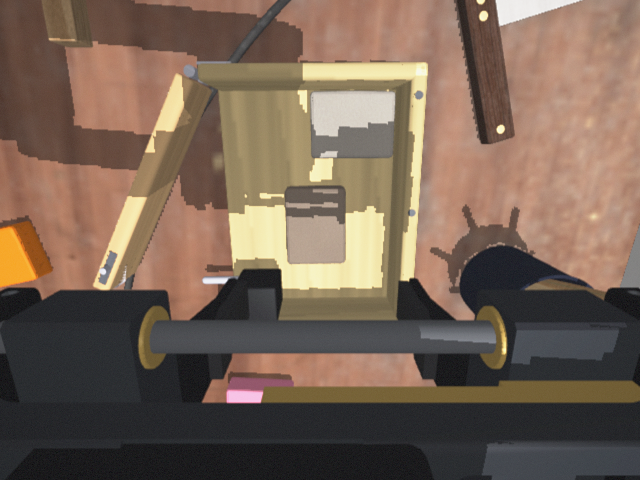

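```bash
python3 - <<'E'
from h import *
c=cal('wrist');p=np.load('bay.npy')
def B(P): 
    co,si=np.cos(p[2]),np.sin(p[2]);return (P-[p[0],p[1],0])@np.array([[co,-si,0],[si,co,0],[0,0,1]])
H=onplane(c,[(190,72)],.062);F=onplane(c,[(95,285),(122,291)],.059);T=onplane(c,[(104,271)],.067)
print(H,F,T,B(H),B(F),B(T))
print('orange',onplane(cal('scene'),[(247,285),(226,285),(270,280),(251,298)],.024))
print(onplane(cal('side'),[(270+110/5,160+155/5),(270+90/5,160+150/5),(270+105/5,160+143/5),(270+113/5,160+378/5),(270+150/5,160+372/5)],.059))
E
python3 -c "
import cv2
a=cv2.imread('pics/wrist3.png');cv2.imwrite('pics/w3c.png',cv2.resize(a[50:300,80:250],None,fx=2.4*1.5,fy=2.4,interpolation=cv2.INTER_CUBIC))"
```

```text
[[0.5403 0.1953 0.062 ]] [[0.4563 0.0338 0.059 ]
 [0.4775 0.0298 0.059 ]] [[0.4699 0.0496 0.067 ]] [[-0.0829  0.1002  0.062 ]] [[-0.1762 -0.0561  0.059 ]
 [-0.1553 -0.0613  0.059 ]] [[-0.1618 -0.0411  0.067 ]]
orange [[ 0.3358  0.0137  0.024 ]
 [ 0.3041  0.0343  0.024 ]
 [ 0.3796  0.0079  0.024 ]
 [ 0.3207 -0.0323  0.024 ]]
[[0.5389 0.1794 0.059 ]
 [0.5333 0.1885 0.059 ]
 [0.5423 0.1901 0.059 ]
 [0.4538 0.0277 0.059 ]
 [0.4685 0.023  0.059 ]]
```

View pics/w3c.png

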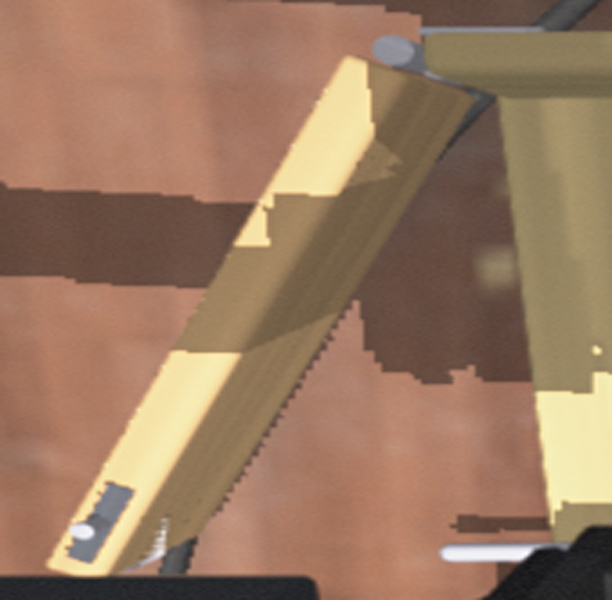

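```bash
python3 - <<'E'
from h import *
delta([.423,.083,.17],3.36)
E
```

```text
t 8.57 pos [0.6363 0.0802 0.1627] jaw 3.33 F [-0.4591 -0.4816 -0.8525] op 0.84753798929982
shift [-0.051 -1.419 -0.101] turn [-0.     0.    -0.001]
```

>>> arm_command(series=[0, -0.35, -0.05, 0, 0, 0, 0, -0.7, -0.05, 0, 0, 0, 0, -1, -0.05, 0, 0, 0, 0, -1, -0.05, 0, 0, 0], claw=1)

```text
time_s: 9.07
position: [0.481, 0.0791, 0.1585]
tcp_rot: [-1.626, 1.564, -3.139]
contact_force: [-0.0, 0.4, -0.3]
opening: 0.478
```

>>> arm_command(series=[0, -0.3, -0.05, 0, 0, 0, 0, -0.42, -0.05, 0, 0, 0, 0.1, -0.42, -0.05, 0, 0, 0, 0.3, -0.42, -0.05, 0, 0, 0, 0.3, -0.42, -0.05, 0, 0, 0])

```text
time_s: 9.7
position: [0.4206, 0.0827, 0.1135]
tcp_rot: [-1.617, 1.564, -3.13]
contact_force: [-1.0, 0.2, 0.1]
opening: 0.01
```

```bash
python3 - <<'E'
from h import *
import cv2
delta([.423,.083,.03],3.36)
for n in('wrist','side'):
  im=arm.get_image(n)[:,:,::-1]
  cv2.imwrite(f"pics/{n}4.png",im if n=='wrist' else cv2.resize(im[100:300,180:440],None,fx=3,fy=3,interpolation=cv2.INTER_CUBIC))
E
```

```text
t 9.7 pos [0.4206 0.0827 0.1135] jaw 3.31 F [-0.9886  0.1912  0.1291] op 0.009875668038634523
shift [ 0.557  0.019 -0.001] turn [-0.001 -0.     0.004]
```

View pics/side4.png

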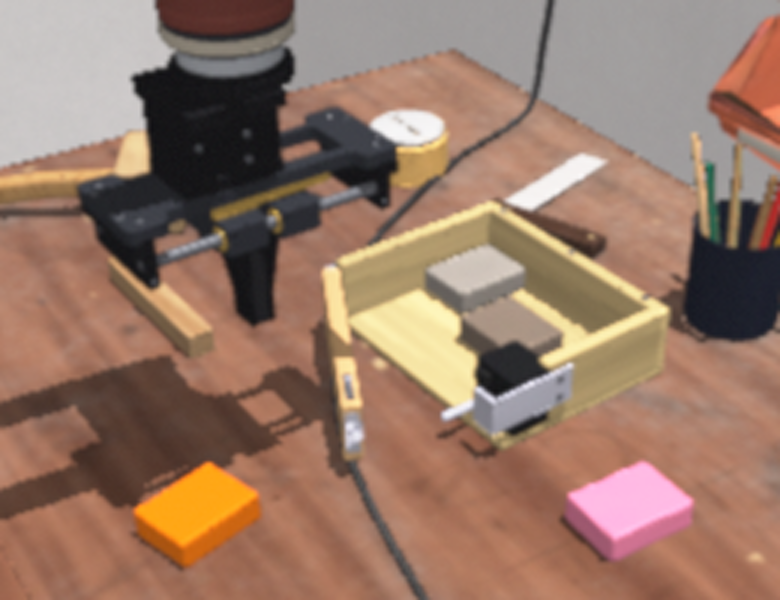

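View pics/wrist4.png

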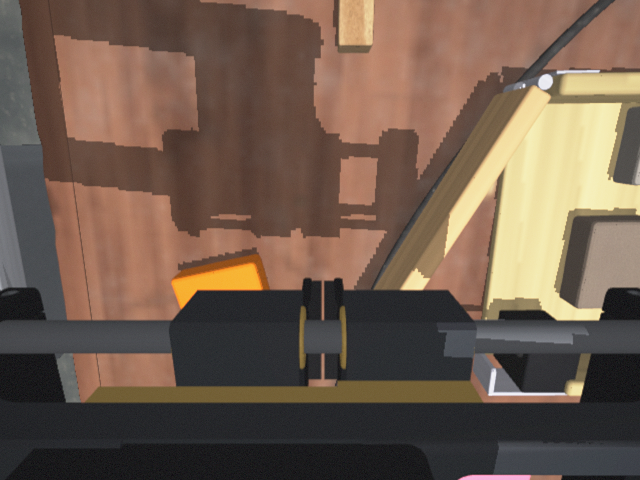

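>>> arm_command(series=[0.3, 0, 0, 0, 0, 0, 0.55, 0, 0, 0, 0, 0, 0.55, 0.1, 0.08, 0, 0, 0, 0.55, 0.18, 0.1, 0, 0, 0, 0.55, 0.18, 0.1, 0, 0, 0])

```text
time_s: 10.42
position: [0.4538, 0.0688, 0.0367]
tcp_rot: [1.498, 1.566, -0.015]
contact_force: [0.1, 0.0, -0.3]
opening: 0.003
```

>>> arm_command(series=[0, 0.025, 0.01, 0, 0, 0, 0, 0.05, 0.02, 0, 0, 0, 0, 0.075, 0.03, 0, 0, 0, 0, 0.1, 0.04, 0, 0, 0, 0, 0.125, 0.05, 0, 0, 0])

```text
time_s: 11.05
position: [0.4694, 0.0629, 0.0342]
tcp_rot: [-1.54, 1.57, -3.052]
contact_force: [-1.8, 0.2, -0.2]
opening: 0.004
```

```bash
cat > b.py <<'E'
from h import *
p=np.load('bay.npy');co,si=np.cos(p[2]),np.sin(p[2])
s=arm.get_state();d=s['position'][:2]-p[:2]
print('t',s['time_s'],'TCPbay',co*d[0]+si*d[1],-si*d[0]+co*d[1],s['position'][2],'F',s['contact_force'],'M',s['moment'])
E
python3 b.py
```

```text
t 11.05 TCPbay -0.16145638304978394 -0.027765775231757238 0.03418123104082278 F [-1.7513  0.1989 -0.1737] M [-0.1259  0.1692  0.033 ]
```

>>> arm_command(series=[0, 0.025, 0.015, 0, 0, 0, 0, 0.05, 0.03, 0, 0, 0, 0, 0.075, 0.045, 0, 0, 0, 0, 0.1, 0.055, 0, 0, 0, 0, 0.125, 0.065, 0, 0, 0])

```text
time_s: 11.68
position: [0.4889, 0.0543, 0.0343]
tcp_rot: [2.966, 1.571, 1.453]
contact_force: [-0.9, 0.7, -1.1]
opening: 0.006
```

```bash
python3 b.py; python3 - <<'E'
from h import *
import cv2
im=arm.get_image('side')[:,:,::-1]
cv2.imwrite("pics/side5.png",cv2.resize(im[100:300,180:440],None,fx=3,fy=3,interpolation=cv2.INTER_CUBIC))
E
```

```text
t 11.675 TCPbay -0.14251221797969538 -0.03754672183390263 0.034282013467248296 F [-0.8821  0.6686 -1.0651] M [ 0.0255  0.11   -0.0193]
```

View pics/side5.png

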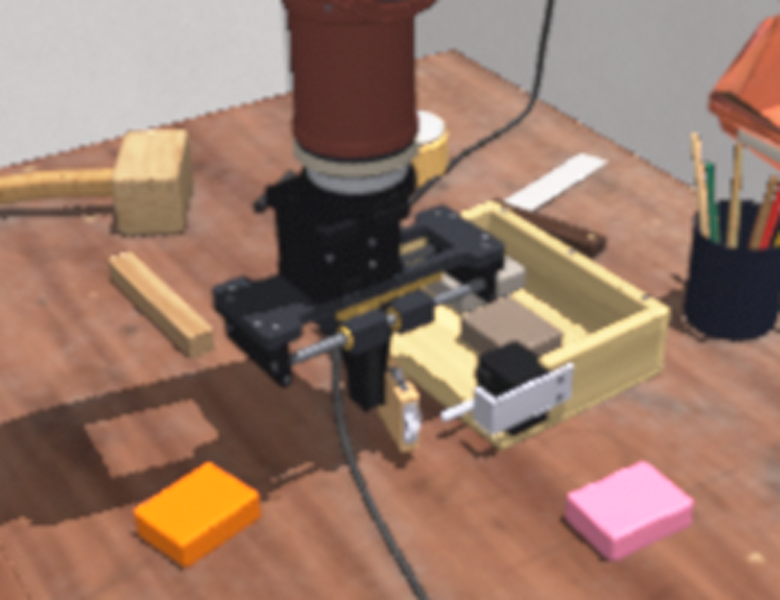

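>>> arm_command(series=[0, 0.013, 0.006, 0, 0, 0, 0, 0.026, 0.012, 0, 0, 0, 0, 0.04, 0.018, 0, 0, 0, 0, 0.053, 0.024, 0, 0, 0, 0, 0.067, 0.03, 0, 0, 0])

```text
time_s: 12.35
position: [0.499, 0.0504, 0.0343]
tcp_rot: [0.329, 1.571, -1.183]
contact_force: [0.4, 0.5, -0.4]
opening: 0.004
```

```bash
python3 b.py
```

```text
t 12.35 TCPbay -0.13257765834706847 -0.04199983335858763 0.03430430435476095 F [ 0.3742  0.5214 -0.3978] M [ 0.0055  0.1198 -0.0042]
```

Now 1 mm per row.

>>> arm_command(series=[0, 0.007, 0, 0, 0, 0, 0, 0.013, 0.003, 0, 0, 0, 0, 0.02, 0.005, 0, 0, 0, 0, 0.027, 0.008, 0, 0, 0, 0, 0.033, 0.01, 0, 0, 0])

```text
time_s: 12.98
position: [0.504, 0.0492, 0.0343]
tcp_rot: [2.437, 1.571, 0.924]
contact_force: [-1.2, 0.8, 0.0]
opening: 0.008
```

>>> arm_command(series=[0, 0.007, 0, 0, 0, 0, 0, 0.013, 0.003, 0, 0, 0, 0, 0.02, 0.005, 0, 0, 0, 0, 0.027, 0.008, 0, 0, 0, 0, 0.033, 0.01, 0, 0, 0])

```text
time_s: 13.6
position: [0.509, 0.048, 0.0343]
tcp_rot: [3.122, 1.571, 1.61]
contact_force: [-1.2, 0.8, 0.8]
opening: 0.008
```

```bash
python3 b.py
```

```text
t 13.6 TCPbay -0.12273452917929988 -0.04497356166494881 0.034286297415440384 F [-1.1573  0.8344  0.7836] M [-0.0273  0.1071 -0.0215]
```

>>> arm_command(series=[0, 0.007, 0, 0, 0, 0, 0, 0.013, 0, 0, 0, 0, 0, 0.02, 0, 0, 0, 0, 0, 0.027, 0, 0, 0, 0, 0, 0.033, 0, 0, 0, 0])

```text
time_s: 14.22
position: [0.5138, 0.0481, 0.0342]
tcp_rot: [-1.056, 1.57, -2.569]
contact_force: [-1.9, -1.7, 0.4]
opening: 0.006
```

>>> arm_command(series=[0, 0.007, 0, 0, 0, 0, 0, 0.013, 0, 0, 0, 0, 0, 0.02, 0, 0, 0, 0])

```text
time_s: 14.6
position: [0.5168, 0.0484, 0.0342]
tcp_rot: [-1.481, 1.571, -2.994]
contact_force: [-2.3, -2.2, -0.8]
opening: 0.007
```

>>> arm_command(series=[0, 0.007, 0, 0, 0, 0, 0, 0.013, 0, 0, 0, 0])

```text
time_s: 14.85
position: [0.5189, 0.0486, 0.0343]
tcp_rot: [-1.159, 1.571, -2.672]
contact_force: [-2.5, -2.2, 0.6]
opening: 0.003
```

>>> arm_command(series=[0, 0.007, 0, 0, 0, 0, 0, 0.013, 0, 0, 0, 0])

```text
time_s: 15.1
position: [0.5208, 0.0487, 0.0343]
tcp_rot: [-1.336, 1.571, -2.849]
contact_force: [-3.2, -2.3, 1.3]
opening: 0.007
```

>>> arm_command(series=[0, 0.007, 0, 0, 0, 0, 0, 0.013, 0, 0, 0, 0])

```text
time_s: 15.35
position: [0.5228, 0.0488, 0.0343]
tcp_rot: [-1.058, 1.571, -2.571]
contact_force: [-2.7, -3.0, 0.3]
opening: 0.003
```

>>> arm_command(series=[0, 0.007, 0, 0, 0, 0, 0, 0.013, 0, 0, 0, 0])

```text
time_s: 15.6
position: [0.5247, 0.0489, 0.0343]
tcp_rot: [-1.113, 1.571, -2.626]
contact_force: [-2.9, -2.9, 0.9]
opening: 0.005
```

>>> arm_command(series=[0, 0.005, 0.004, 0, 0, 0, 0, 0.009, 0.008, 0, 0, 0])

```text
time_s: 15.85
position: [0.5259, 0.0485, 0.0342]
tcp_rot: [-2.884, 1.569, 1.886]
contact_force: [-4.4, 3.7, 1.1]
opening: 0.003
```

>>> arm_command(series=[0, 0.007, 0, 0, 0, 0, 0, 0.01, 0, 0, 0, 0])

```text
time_s: 16.1
position: [0.527, 0.0486, 0.0342]
tcp_rot: [-2.218, 1.569, 2.552]
contact_force: [-5.2, 1.8, 2.2]
opening: 0.004
```

>>> arm_command(series=[0, 0.007, 0, 0, 0, 0, 0, 0.01, 0, 0, 0, 0])

```text
time_s: 16.35
position: [0.5284, 0.0486, 0.0342]
tcp_rot: [-2.059, 1.569, 2.711]
contact_force: [-4.8, 0.9, 2.8]
opening: 0.004
```

>>> arm_command(series=[0, 0.007, 0, 0, 0, 0, 0, 0.01, 0, 0, 0, 0])

```text
time_s: 16.6
position: [0.5297, 0.0486, 0.0341]
tcp_rot: [-1.93, 1.569, 2.841]
contact_force: [-5.8, 1.3, 3.2]
opening: 0.005
```

>>> arm_command(series=[0, 0.007, 0, 0, 0, 0, 0, 0.01, 0, 0, 0, 0])

```text
time_s: 16.85
position: [0.531, 0.0486, 0.0341]
tcp_rot: [-1.845, 1.568, 2.926]
contact_force: [-6.6, 0.8, 4.1]
opening: 0.001
```

>>> arm_command(series=[0, 0.007, 0, 0, 0, 0, 0, 0.01, 0, 0, 0, 0])

```text
time_s: 17.1
position: [0.5332, 0.0486, 0.0342]
tcp_rot: [-2.09, 1.57, 2.68]
contact_force: [-3.9, 1.2, 0.4]
opening: 0.008
```

>>> arm_command(series=[0, 0.004, 0, 0, 0, 0, 0, 0.004, 0, 0, 0, 0])

```text
time_s: 17.35
position: [0.5349, 0.0482, 0.0345]
tcp_rot: [1.392, 1.569, -0.12]
contact_force: [-1.1, 0.8, -0.3]
opening: 0.006
```

>>> arm_command(series=[0, 0.004, 0, 0, 0, 0, 0, 0.004, 0, 0, 0, 0])

```text
time_s: 17.6
position: [0.5349, 0.0483, 0.0344]
tcp_rot: [1.221, 1.571, -0.291]
contact_force: [-2.4, -0.1, 0.5]
opening: 0.007
```

>>> arm_command(series=[0, 0.004, 0, 0, 0, 0, 0, 0.004, 0, 0, 0, 0])

```text
time_s: 17.85
position: [0.5352, 0.0483, 0.0343]
tcp_rot: [-1.353, 1.57, -2.865]
contact_force: [-4.4, 0.9, 2.1]
opening: 0.011
```

>>> arm_command(series=[0, 0.004, 0, 0, 0, 0, 0, 0.004, 0, 0, 0, 0])

```text
time_s: 18.1
position: [0.536, 0.0483, 0.0343]
tcp_rot: [-0.753, 1.571, -2.266]
contact_force: [-4.5, 0.3, 1.2]
opening: 0.004
```

>>> arm_command(series=[0, -0.01, 0, 0, 0, 0, 0, -0.03, 0, 0, 0, 0, 0, -0.08, 0, 0, 0, 0, 0, -0.2, 0, 0, 0, 0, 0, -0.4, 0, 0, 0, 0])

```text
time_s: 18.73
position: [0.4762, 0.0447, 0.0346]
tcp_rot: [1.428, 1.569, -0.085]
contact_force: [0.7, 0.2, 0.4]
opening: 0.0
```

>>> arm_command(series=[0, -0.3, 0, 0, 0, 0, -0.4, -0.4, 0, 0, 0, 0, -1, -0.4, 0, 0, 0, 0, -1, -0.4, 0, 0, 0, 0, -1, -0.4, 0, 0, 0, 0])

```text
time_s: 19.35
position: [0.4181, 0.0412, 0.1872]
tcp_rot: [1.42, 1.564, -0.092]
contact_force: [-0.7, 0.8, 0.4]
opening: 0.006
```

```bash
python3 b.py; python3 - <<'E'
from h import *
import cv2
for n in('scene','side','wrist'):
  im=arm.get_image(n)[:,:,::-1]
  cv2.imwrite(f"pics/{n}6.png",im if n=='wrist' else cv2.resize(im[170:270,270:430],None,fx=5,fy=5,interpolation=cv2.INTER_CUBIC))
E
```

```text
t 19.35 TCPbay -0.213952652361123 -0.046403357333224274 0.18718080171725748 F [-0.6769  0.8065  0.3691] M [-0.1014 -0.0091  0.0497]
```

View pics/side6.png

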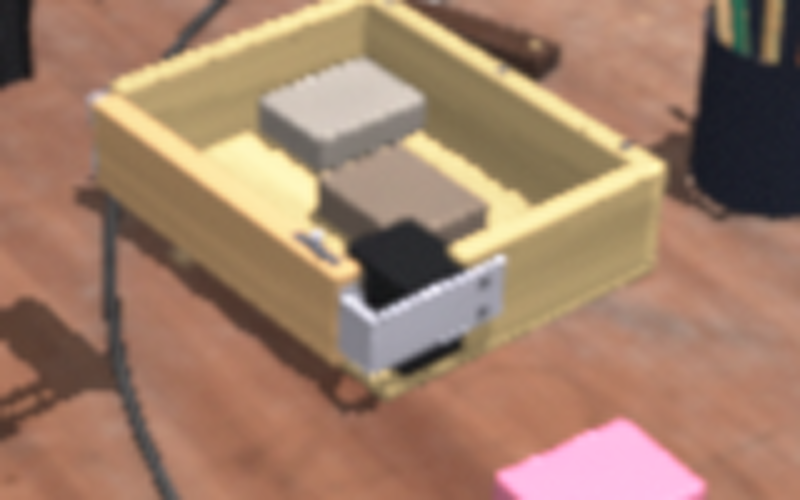

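View pics/scene6.png

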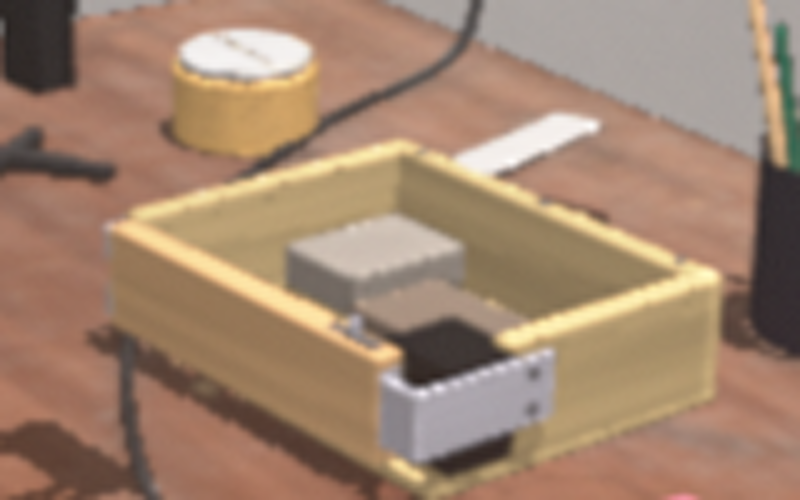

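View pics/wrist6.png

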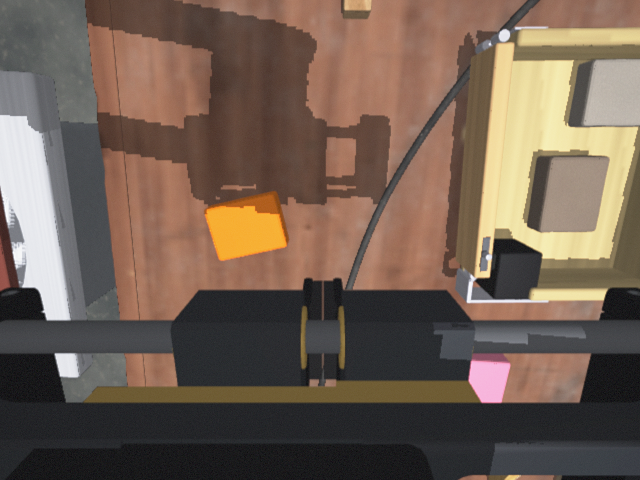

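```bash
python3 - <<'E'
from h import *
c=cal('wrist');p=np.load('bay.npy')
P=onplane(c,[(503,37)],.062)[0],onplane(c,[(486,259)],.067)[0]
v=P[1]-P[0];co,si=np.cos(p[2]),np.sin(p[2]);b=np.array([co*v[0]+si*v[1],-si*v[0]+co*v[1]]);print(b,'theta',np.arctan2(-b[0],-b[1]))
import cv2
im=arm.get_image('side')[:,:,::-1];cv2.imwrite("pics/side7.png",im)
a=cv2.imread('pics/wrist6.png');cv2.imwrite('pics/w6c.png',cv2.resize(a[220:310,430:560],None,fx=6,fy=6,interpolation=cv2.INTER_CUBIC))
E
```

```text
[ 0.0067 -0.1644] theta -0.04086038672892109
```

View pics/w6c.png

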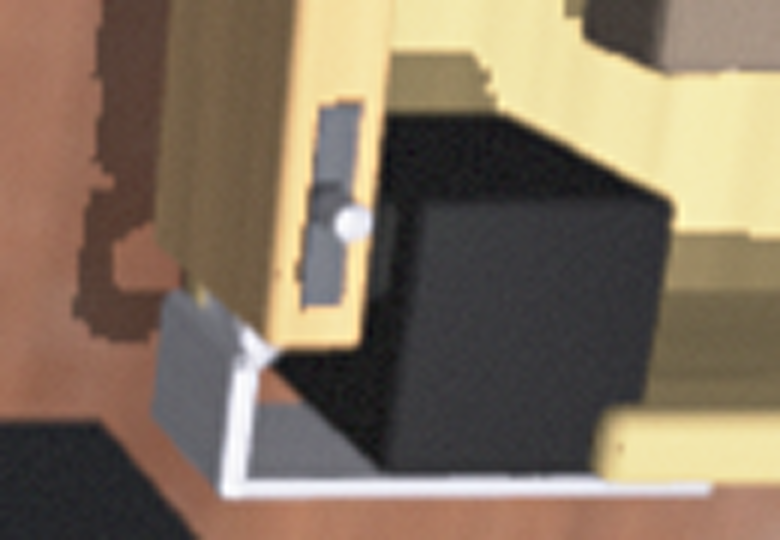

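View pics/side7.png

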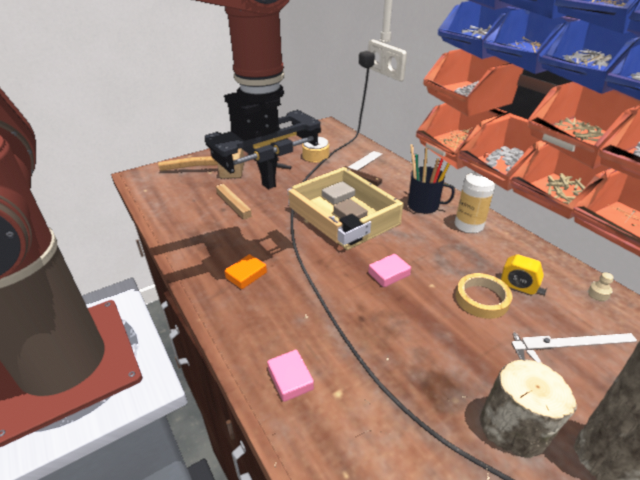

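```bash
python3 -c "
from plant import arm
print(arm.job_done())"
```

```text
the job is handed in; nothing more can be done
None
```

The sanding block is lying flat on the bay floor, released, and the gate is latched shut; I handed the job in at about 19.5 s.

- **Block:** I gripped it across its 52 mm side and set it down about 10 mm in front of the suggested spot, to keep the gripper clear of the mug. The pictures taken after release show it flat on the bay floor.
- **Gate:** I pushed it with shut fingers in roughly 1 mm steps. I felt:
  - the ejector, at about 3 N
  - the tongue's ride, about 5 to 8 N
  - a clear drop to 1–2 N as it snapped in
  - a light rise to about 5 N, which I took for the buffer

  The highest reading was about 8 N. Forces were only read at the end of each short move, so a brief peak in between could have been missed.
- **Last checks:** More than a second after I backed off, the gate was still shut at about −0.04 rad, with its free edge behind the keeper lip. The masking tape, the pen blank and the orange and pink look-alikes appeared where they had been. The arm was clear of everything, and no check failed or disagreed.

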